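Load a strip magazine into the bonder and bolt it in

ROBOT

A 6-joint arm with a two-finger parallel gripper is mounted at the origin on the work surface. World frame = base frame: x ahead of the robot, y to its left, z up, the work surface at z = 0. Lengths are in m, angles in rad, forces in N, time in s.
With the tool pointing down it reaches from about 0.375 to 0.925 m from the base axis. Payload 5.7 kg.
Tool frame: the origin (TCP) lies at the very end of the fingers, on their centre line; the grasp point (between the pads) lies 19 mm behind it; z points along the fingers, x is the direction in which the jaws open and shut, and the axes are right-handed (so a half turn about z gives the same grasp; the last joint's range is limited). The gripper opens to 85 mm and grips with 20 to 120 N. Pads are 22 mm wide; open, the fingers measure 114 mm over their backs; the gripper's body (76 mm by 85 mm) begins 54 mm behind the grasp point. The pads swing forward as they close: fully open they stand 13 mm farther back than shut.
Start: joints at [1.015, 0.359, 1.51, -0, 1.272, -0.115], TCP at [0.256, 0.543, 0.193] pointing down, gripper open.
Joint ranges: [-2.97, 2.97], [-1.01, 2.36], [0.21, 2.38], [-0.96, 4.11], [0.2, 2.71], [-2.98, 2.98]. Speed limits (rad/s): [2.39, 2.39, 3.14, 3.14, 3.14, 3.14].

INTERFACE

Orientations are given as a rotation vector (axis times angle).
In Python, from rig import readout, imaging, manip gives the robot as it stands.
- The arm moves only by the tool arm_command, never from a script. Its argument "increments" is a list of rows, each an object of numbers: "dx", "dy", "dz": the shift along the world's x, y, z in m; "rx", "ry", "rz": the turn, a rotation vector about the world's x, y, z in rad; "gripper": the finger opening in m, from 0 to 0.0854. In form: [{"dx": .., "dy": .., "dz": .., "rx": .., "ry": .., "rz": .., "gripper": ..}, ...]. A call has 1 to 8 rows; each row is the pose to reach, as a shift and turn from the pose commanded when the call began; what a row does not reach only later rows make up. A row lasts 1/8 s, in which the tool goes at most 62.5 mm and 10.7 degrees, less where a joint would pass 70% of its speed; a pose out of reach is approached as far as the arm can. A call with a gripper value outside its range is refused whole. The fingers move at their own pace and stop on an object; "newtons" is the grip in N (left out, the last holds). Time passes only in rows, so rows that repeat a pose let the fingers close. It gives the time, the measured TCP pose, the force and the opening at its end, in the units of the state.
- readout.sense(): the state, without advancing time (a new reading comes with each control period).
- imaging.read_camera(name): name is "scene" or "side" or "wrist"; returns the picture (384x512x3 uint8, blue, green, red); there is no depth.
- imaging.get_calibration(name): a dict with "fx", "fy", "cx", "cy" (pixels), "world_from_camera" (4x4, takes a point from camera to world coordinates); the wrist camera has in their place "tool_from_camera" (4x4, takes a point from camera to tool coordinates, whose origin is the TCP and whose axes are the tool frame's). Camera axes: x right, y down, z forward; pixel columns grow to the right and rows downward; lengths in m; the calibration is good to about 2 mm. A picture is of the moment at which its call begins: read the wrist's pose just before it. get_calibration takes no time and is no camera call.
- manip.close_job(): hands the job in, once; it reports no verdict.
Trained networks look in the newest picture that a camera, given by its name, has taken for a name from the list of things; names that differ only in an ending like _2 or _b are one class to them, and where a whole thing is asked for, a point or a joint stands for the part that bears it (a point fixed in the world has none). Each returns a list of dicts, best first, with "score" (0 to 1); they miss things now and then, are a little off and sometimes report something else, mostly with a low value. They report only what shows in the picture. A call takes as long as a camera call. They do not tell look-alikes from the thing itself.
- imaging.trace(camera, target): "pixels" (384x512 bool, what is visible of it) and "uv" ([column, row] in pixels, amid what is visible of it).
The state is a dict: "time_s": time; "q": joint angles; "joint_velocities": joint speeds; "tau": joint torques, N m; "ee_pos": TCP position; "eef_rot": TCP orientation; "ft_force": force on the tool from outside, world axes, zero at the start; "moment": the same for the moment, N m; "gripper_width": finger opening in m.
Only numpy, scipy, OpenCV 4.12 (cv2) and the standard library are available. Lean on these libraries where they do the work, as an engineer would, in place of code of your own. Each camera call takes 0.05 s, during which the arm holds its last target. There are 200 camera calls.

TASK

The aluminium strip magazine has been put away in the storage rack with its handle inwards. Draw it out and load it into the bonder's input bay, open end first, until it is fully home against the back stop, then push the slide bolt right across, through the magazine's handle loop, until its tip is fully in the keeper. If the bolt stands across the bay mouth, draw it back first; leave the other things on the bench and in the rack where they are.

Things in the scene. Friction and masses are not known exactly. Their poses are not given: they have to be found in the camera images.
- magazine_center (a point): Centre of the body of the strip magazine: slotted aluminium box 140 long, 50 wide, 48 high, 0.45 kg, on the bench (centre 24 up). x points along it to the plain open end (+70; copper strips show), z up. The closed end (-70) carries a steel loop handle. It starts in one rack lane, open end sticking out 50-62, handle end inside under the roof. (mm)
- magazine_handle (a point): Centre of the upright grip bar of the magazine's loop handle, 118 behind magazine_center, 26 above the bench, same axes. Bar 12 x 12, from 6 to 46 up; two arms 12 wide (6-14 and 38-46 up) join it to the closed end, leaving a clear loop 42 long and 24 high for the bolt. Can be pinched from above across y. (mm)
- rack: Fixed aluminium rack with two lanes, open at the front only. Origin: on the bench in the middle of its mouth; x points out of the mouth along the lanes; it reaches back to x = -156. Lane centres y = +52 and -52, lanes 60 wide, 56 high, no floor (things slide on the bench). 176 wide, roof top 62 high, black boxes up to 100 high on its rear half (x below -69). (mm)
- bay_mouth (a point): Middle of the mouth of the bonder's fixed input bay, on the bench. x points straight into the bay (loading direction), z up. Bay 64 wide at the mouth, narrowing to 54 in the first 18 mm, 54 high, no floor (slide on the bench). White module 96 wide, roof top 66 high; from x = 135 on a housing 250 wide, 125 high. (mm)
- back_stop (a point): Back stop of the bay, on the bench, 135 in from bay_mouth along its x; same axes. With the magazine fully home its open end rests against this, magazine_center is 70 before it (x = 65 in bay_mouth's frame, y = 0) and the handle bar 53 out of the mouth. (mm)
- bolt (a joint): Travel (m) of the round steel slide bolt, 12 diameter, that crosses in front of the bay mouth along bay_mouth's +y. 0 = fully drawn back (tip at y = -34, mouth clear), 0.088 = fully thrown on its end stop (tip at y = +54, just through the keeper). Starts at 0 to 0.06; above 0.007 it is in the magazine's way. Friction 3 N; stays where left. (mm)
- bolt_knob (a point): On the axis of the bolt's upright round steel knob, 15 diameter, from 46 to 84 above the bench (this point 66 up); axes as bay_mouth. Pinch or push it from above. In bay_mouth's frame at x = -14, y = -172 + travel. The barrel and straps below take up x = -26 to 0, y = -196 to -36, 38 high, on a plate behind (x = 0 to 8) 44 high. (mm)
- keeper (a point): Centre of the hole of the keeper, a dark steel strap loop on the bay's front at y = +36 to +52, x = -26 to 0, 38 high, in bay_mouth's frame; this point is at x = -14, y = 44, 26 up, in line with the bolt. (mm)
- case_center (a point): Centre of a closed grey plastic case, 140 x 46, 36 high, lying in the other lane of the rack and sticking out like the magazine (mm); bystander.
- bottle_center (a point): Centre of an upright amber bottle, 52 in diameter, 115 high (mm); bystander.
- eyepiece_center (a point): Centre of a black microscope eyepiece standing upright, 48 in diameter, 64 high (mm); bystander.
- tray_center (a point): Centre of a black divided parts tray, 90 x 120, 18 high (mm); bystander.
Mind the look-alikes: they are no part of the job. What is shaped like the part that bears magazine_center but green is not meant.

How it is judged:
On the way:
1. the magazine is fully home in the bay, open end first, with the bolt not yet through its handle (x of magazine_center in the frame of bay_mouth above 0.06 m and x of magazine_handle in the frame of bay_mouth below -0.03 m and y of magazine_center in the frame of bay_mouth between -0.008 and 0.008 m and value of joint bolt below 0.02 m), for 0.2 s.
At the end, for the whole second after the job is handed in: The magazine lies upright in the bay, open end first, its body within 5 mm of the back stop (centre more than 60 mm inside the mouth and within 8 mm of the bay's middle line), handle outside, and the bolt is thrown more than 84 of its 88 mm, through the handle loop into the keeper (value of joint bolt above 0.084 m and x of magazine_center in the frame of bay_mouth above 0.06 m and x of magazine_handle in the frame of bay_mouth below -0.03 m and y of magazine_center in the frame of bay_mouth between -0.008 and 0.008 m and angle between magazine_center's own z axis and vertical below 0.1 rad); the robot touches nothing.
It fails at once if the case in the rack is shifted more than 20 mm (distance of case_center from where it was at the start of the episode above 0.02 m).
It fails at once if the bottle is shifted more than 20 mm or knocked over (distance of bottle_center from where it was at the start of the episode above 0.02 m or angle between bottle_center's own z axis and vertical above 0.4 rad).
It fails at once if the eyepiece is shifted more than 20 mm or knocked over (distance of eyepiece_center from where it was at the start of the episode above 0.02 m or angle between eyepiece_center's own z axis and vertical above 0.4 rad).
It fails at once if the parts tray is shifted more than 20 mm (distance of tray_center from where it was at the start of the episode above 0.02 m).
It also fails if it takes over 64 s, if anything falls off the work surface, if the arm or the gripper's body presses on something with over 40 N, if the wrist force passes 120 N, or if a joint passes its speed limit or range.

## Working session

There is one attempt and no reset: what is moved stays moved. The work goes in short steps, Python scripts to look and compute and a tool call to move; the robot and the scene stay as the last step left them, time stands still between calls to the robot, and variables do not carry over. Pictures are saved under pics/ and viewed, about 8 in all and at most 12, crops included, and the job is handed in when it is done.

Besides the shell and the picture viewer there is one more tool, called after "Call:" as a command line: name --argument value ..., lists and objects as JSON in quotes. arm_command: Moves the arm, as the interface text tells. Its arguments: {"type":"object","properties":{"increments":{"type":"array","items":{"type":"object","properties":{"dx":{"type":"number"},"dy":{"type":"number"},"dz":{"type":"number"},"rx":{"type":"number"},"ry":{"type":"number"},"rz":{"type":"number"},"gripper":{"type":"number"}}}},"newtons":{"type":"number"}},"required":["increments"]}

```bash
mkdir -p pics; ls; python3 - <<'E'
from rig import readout, imaging
import cv2,numpy as np
s=readout.sense();print(s['time_s'],s['ee_pos'],s['eef_rot'])
for c in('scene','side'):
    im=imaging.read_camera(c);cv2.imwrite(f'pics/{c}0.png',im)
    k=imaging.get_calibration(c);print(c,k['fx'],k['cx'],k['cy'],np.round(k['world_from_camera'],3).tolist())
    for t in('magazine_center','magazine_handle','rack','bay_mouth','bolt_knob','keeper','case_center','bottle_center','eyepiece_center','tray_center'):
        r=imaging.trace(c,t);print(c,t,[(round(d['score'],2),np.round(d['uv']).tolist(),int(d['pixels'].sum())) for d in r[:3]])
E
```

```text
pics
0.0 [0.25558363 0.54199982 0.19213994] [ 2.65264508e+00  1.68164728e+00 -2.64740752e-03]
scene 363.8061863682499 251.60911353034797 191.2640380168715 [[-0.002, 0.751, -0.661, 1.259], [1.0, 0.005, 0.002, -0.114], [0.004, -0.661, -0.751, 0.894], [0.0, 0.0, 0.0, 1.0]]
scene magazine_center [(0.74, [227.0, 211.0], 384), (0.73, [143.0, 155.0], 1008)]
scene magazine_handle [(0.94, [224.0, 211.0], 350), (0.93, [141.0, 153.0], 957), (0.29, [335.0, 206.0], 181)]
scene rack [(0.76, [192.0, 199.0], 2995)]
scene bay_mouth [(0.65, [395.0, 171.0], 9828)]
scene bolt_knob [(0.77, [333.0, 205.0], 178), (0.63, [225.0, 211.0], 405)]
scene keeper [(0.58, [395.0, 175.0], 9733)]
scene case_center [(0.69, [228.0, 188.0], 261)]
scene bottle_center [(0.69, [227.0, 252.0], 552)]
scene eyepiece_center [(0.75, [280.0, 256.0], 371)]
scene tray_center []
side 353.89909914517716 252.88725891852872 190.0736329307028 [[0.991, -0.062, 0.116, 0.432], [-0.13, -0.59, 0.797, -0.928], [0.019, -0.805, -0.593, 0.695], [0.0, 0.0, 0.0, 1.0]]
side magazine_center [(0.71, [164.0, 337.0], 2493), (0.7, [263.0, 218.0], 180), (0.35, [208.0, 130.0], 4968)]
side magazine_handle [(0.69, [262.0, 217.0], 149), (0.61, [164.0, 338.0], 2441)]
side rack [(0.87, [251.0, 254.0], 4316)]
side bay_mouth [(0.82, [204.0, 131.0], 4999)]
side bolt_knob [(0.55, [243.0, 165.0], 152), (0.42, [207.0, 132.0], 5080)]
side keeper [(0.8, [206.0, 128.0], 4847)]
side case_center []
side bottle_center [(0.6, [318.0, 210.0], 531)]
side eyepiece_center [(0.77, [308.0, 188.0], 245)]
side tray_center [(0.68, [304.0, 166.0], 533)]
```

```bash
python3 - <<'E'
import cv2
a=cv2.imread('pics/scene0.png');b=cv2.imread('pics/side0.png')
cv2.imwrite('pics/s1.png',cv2.resize(a[100:300,100:500],None,fx=2,fy=2,interpolation=cv2.INTER_CUBIC))
cv2.imwrite('pics/s2.png',cv2.resize(b[80:380,100:380],None,fx=2,fy=2,interpolation=cv2.INTER_CUBIC))
E
```

```text
(no output)
```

View pics/s1.png

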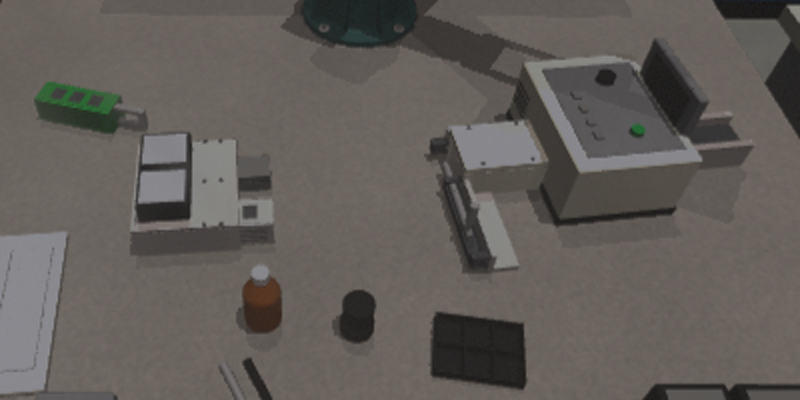

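View pics/s2.png

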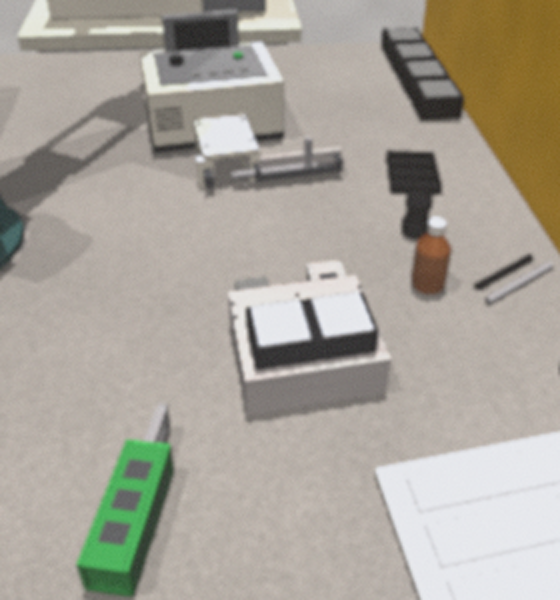

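The scene crop shows the aluminium magazine in the rack's outer lane at crop (256,215), which is full-frame (228,207). The grey case is in the inner lane at full-frame (228,188). The green look-alike lies loose at full-frame (140,152), and it is not meant. The bolt knob is at full-frame (335,203), and the bolt looks drawn back or partly drawn. Next I'll work out rough positions.

```bash
cat > h.py <<'E'
from rig import readout, imaging
import cv2,numpy as np
from scipy.spatial.transform import Rotation as R
def cam(c):
    k=imaging.get_calibration(c)
    if 'world_from_camera' in k: T=np.array(k['world_from_camera'])
    else:
        s=readout.sense();W=np.eye(4);W[:3,:3]=R.from_rotvec(s['eef_rot']).as_matrix();W[:3,3]=s['ee_pos']
        T=W@np.array(k['tool_from_camera'])
    return k,T
def p2w(k,T,uv,z):
    d=T[:3,:3]@[(uv[0]-k['cx'])/k['fx'],(uv[1]-k['cy'])/k['fy'],1]
    return T[:3,3]+d*(z-T[2,3])/d[2]
def w2p(k,T,P):
    P=np.atleast_2d(P);q=(P-T[:3,3])@T[:3,:3]
    return np.c_[q[:,0]/q[:,2]*k['fx']+k['cx'],q[:,1]/q[:,2]*k['fy']+k['cy']]
E
python3 - <<'E'
from h import *
k,T=cam('scene')
f=lambda x,y,z:np.round(p2w(k,T,(100+x/2,100+y/2),z),3)
for n,x,y,z in [('rack fr near',238,138,.062),('rack fr far',240,233,.062),('rack bk far',131,233,.062),('mag end far',273,226,.048),('mag end near',272,201,.048),('case end near',271,156,.036),('knob top',471,183,.084),
 ('bay roof nl',446,125,.066),('bay roof fl',460,170,.066),('bay roof fr',547,162,.066),('barrel far',487,265,0.02),('keeper',440,145,.038),('bottle',262,325,0),('eyep',358,335,0),('tray',433,350,0),('green',38,100,.0)]: print(n,f(x,y,z))
k,T=cam('wrist');print(np.round(T,3),np.round(k['tool_from_camera'],3),k['fx'])
E
```

```text
rack fr near [ 0.432 -0.218  0.062]
rack fr far [ 0.624 -0.203  0.062]
rack bk far [ 0.625 -0.359  0.062]
mag end far [ 0.6   -0.157  0.048]
mag end near [ 0.552 -0.16   0.048]
case end near [ 0.447 -0.165  0.036]
knob top [0.546 0.136 0.084]
bay roof nl [0.404 0.12  0.066]
bay roof fl [0.503 0.129 0.066]
bay roof fr [0.486 0.267 0.066]
barrel far [0.648 0.156 0.02 ]
keeper [0.422 0.112 0.038]
bottle [ 0.738 -0.169  0.   ]
eyep [ 0.753 -0.036  0.   ]
tray [0.775 0.065 0.   ]
green [ 0.276 -0.594 -0.   ]
[[ 0.427  0.865  0.263  0.189]
 [ 0.904 -0.409 -0.124  0.574]
 [ 0.001  0.291 -0.957  0.374]
 [ 0.     0.     0.     1.   ]] [[ 1.    -0.001  0.001 -0.001]
 [ 0.001  0.957  0.291 -0.074]
 [-0.001 -0.291  0.957 -0.181]
 [ 0.     0.     0.     1.   ]] 285.0019398781737
```

Call:
arm_command --increments '[{"dx": 0.0, "dy": -0.02, "dz": 0.06, "rz": -0.12}, {"dx": 0.01, "dy": -0.05, "dz": 0.11, "rz": -0.26}, {"dx": 0.03, "dy": -0.1, "dz": 0.14, "rz": -0.4}, {"dx": 0.05, "dy": -0.16, "dz": 0.15, "rz": -0.55}, {"dx": 0.08, "dy": -0.21, "dz": 0.15, "rz": -0.7}, {"dx": 0.12, "dy": -0.26, "dz": 0.14, "rz": -0.85}, {"dx": 0.16, "dy": -0.3, "dz": 0.12, "rz": -1.0}, {"dx": 0.2, "dy": -0.34, "dz": 0.1, "rz": -1.13}]'

```text
invalid input at $.increments[0]: expected keys dx, dy, dz, rx, ry, rz, gripper
```

Call:
arm_command --increments '[{"dx": 0.05, "dy": -0.035, "dz": -0.02}, {"dx": 0.05, "dy": -0.035, "dz": -0.02}]'

```text
invalid input at $.increments[0]: expected keys dx, dy, dz, rx, ry, rz, gripper
```

```bash
python3 - <<'E'
from h import *
k,T=cam('wrist');im=imaging.read_camera('wrist');cv2.imwrite('pics/w1.png',im);np.save('w1T.npy',T)
s=readout.sense();print(s['time_s'],s['ee_pos'],s['eef_rot'],s['q'])
cv2.imwrite('pics/w1b.png',cv2.resize(im,None,fx=1.5625,fy=1.5625,interpolation=cv2.INTER_CUBIC))
for t in('bolt_knob','bay_mouth','keeper','rack','magazine_center'):
    r=imaging.trace('wrist',t);print(t,[(round(d['score'],2),np.round(d['uv']).tolist(),int(d['pixels'].sum())) for d in r[:3]])
E
```

```text
1.15 [0.25597609 0.54261817 0.19295975] [ 2.65334206e+00  1.68201072e+00 -1.54607215e-04] [ 1.01490743e+00  3.58803240e-01  1.51041336e+00  1.17675183e-05
  1.27247993e+00 -1.15074239e-01]
bolt_knob []
bay_mouth [(0.86, [236.0, 277.0], 17629)]
keeper [(0.84, [235.0, 276.0], 17459)]
rack []
magazine_center []
```

View pics/w1b.png

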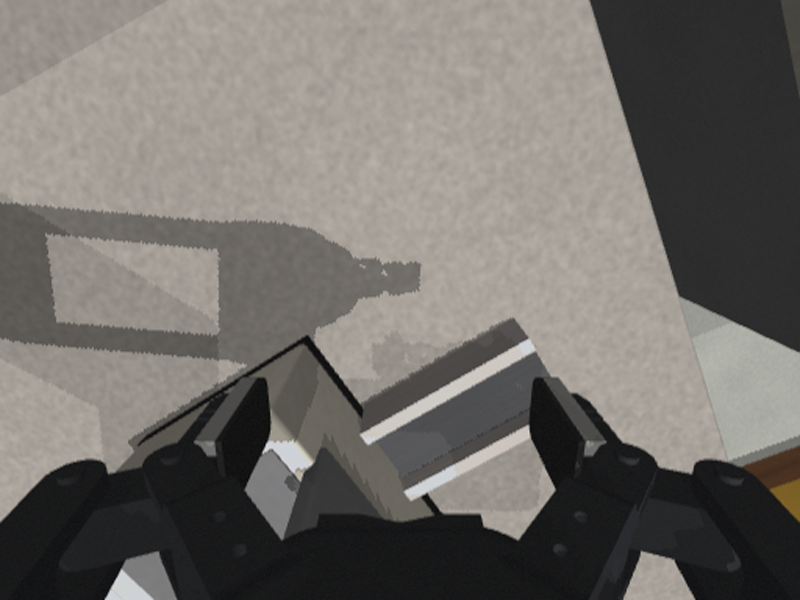

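That was taken at the start pose because the moves were refused: every key has to be present. It shows only the housing under the fingers, and the useful part of the view lies on the tool's −y side. I'm re-sending the moves, raising first.

Call:
arm_command --increments '[{"dx": 0, "dy": 0, "dz": 0.06, "rx": 0, "ry": 0, "rz": 0, "gripper": 0.0854}, {"dx": 0, "dy": -0.01, "dz": 0.12, "rx": 0, "ry": 0, "rz": -0.15, "gripper": 0.0854}, {"dx": 0.01, "dy": -0.06, "dz": 0.15, "rx": 0, "ry": 0, "rz": -0.32, "gripper": 0.0854}, {"dx": 0.03, "dy": -0.12, "dz": 0.15, "rx": 0, "ry": 0, "rz": -0.5, "gripper": 0.0854}, {"dx": 0.05, "dy": -0.18, "dz": 0.15, "rx": 0, "ry": 0, "rz": -0.66, "gripper": 0.0854}, {"dx": 0.07, "dy": -0.235, "dz": 0.15, "rx": 0, "ry": 0, "rz": -0.82, "gripper": 0.0854}, {"dx": 0.1, "dy": -0.29, "dz": 0.15, "rx": 0, "ry": 0, "rz": -0.98, "gripper": 0.0854}, {"dx": 0.13, "dy": -0.34, "dz": 0.14, "rx": 0, "ry": 0, "rz": -1.13, "gripper": 0.0854}]'

```text
time_s: 2.4
ee_pos: [0.387, 0.201, 0.3339]
eef_rot: [-3.141, 0.008, -0.004]
ft_force: [1.4, 0.2, -0.2]
gripper_width: 0.0853
```

Call:
arm_command --increments '[{"dx": 0.04, "dy": -0.04, "dz": -0.01, "rx": 0, "ry": 0, "rz": 0, "gripper": 0.0854}, {"dx": 0.08, "dy": -0.08, "dz": -0.02, "rx": 0, "ry": 0, "rz": 0, "gripper": 0.0854}, {"dx": 0.12, "dy": -0.12, "dz": -0.04, "rx": 0, "ry": 0, "rz": 0, "gripper": 0.0854}, {"dx": 0.14, "dy": -0.16, "dz": -0.05, "rx": 0, "ry": 0, "rz": 0, "gripper": 0.0854}, {"dx": 0.14, "dy": -0.18, "dz": -0.06, "rx": 0, "ry": 0, "rz": 0, "gripper": 0.0854}, {"dx": 0.14, "dy": -0.18, "dz": -0.06, "rx": 0, "ry": 0, "rz": 0, "gripper": 0.0854}]'

```text
time_s: 3.15
ee_pos: [0.5255, 0.0213, 0.272]
eef_rot: [-3.142, 0.004, 0.004]
ft_force: [-0.2, 0.7, 0.5]
gripper_width: 0.0853
```

```bash
python3 - <<'E'
from h import *
k,T=cam('wrist');im=imaging.read_camera('wrist');cv2.imwrite('pics/w1.png',im);np.save('w1T.npy',T)
s=readout.sense();print(s['time_s'],s['ee_pos'],s['eef_rot'],s['q'])
cv2.imwrite('pics/w1c.png',cv2.resize(im,None,fx=1.5625,fy=1.5625,interpolation=cv2.INTER_CUBIC))
for t in('bolt_knob','bay_mouth','keeper'):
    r=imaging.trace('wrist',t);print(t,[(round(d['score'],2),np.round(d['uv']).tolist(),int(d['pixels'].sum())) for d in r[:3]])
E
```

```text
3.2 [0.52568225 0.02234559 0.27266208] [-3.14110104e+00  2.43580107e-03  1.73018786e-03] [-8.91525857e-02  1.86694500e-01  1.55258201e+00  3.96586234e-04
  1.40345676e+00 -8.76679425e-02]
bolt_knob [(0.81, [263.0, 83.0], 984), (0.64, [230.0, 50.0], 13527)]
bay_mouth [(0.98, [228.0, 51.0], 13447)]
keeper [(0.69, [230.0, 52.0], 13409)]
```

View pics/w1c.png

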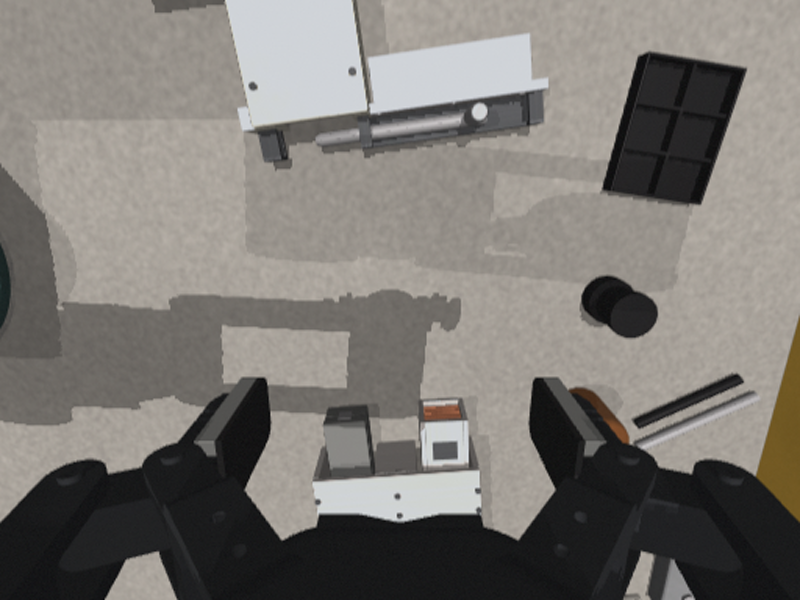

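The wrist picture shows, at 1.56× scale, the bay roof's front edge from (248,130) to (368,112) and the keeper at (272,147). The bolt tip is at (318,138), so it stands across the mouth, and the knob top is at (480,112). The magazine's open end, with copper strips, is at (443,400–468), and the case end is at (347,405). Now I'll fit the frames.

```bash
cat > fit1.py <<'E'
from h import *
from scipy.optimize import least_squares
k,_=cam('wrist');T=np.load('w1T.npy')
S=1.5625
def fr(p,P):
    P=np.atleast_2d(P).astype(float)/1000;c,s=np.cos(p[2]),np.sin(p[2])
    return np.c_[p[0]+c*P[:,0]-s*P[:,1],p[1]+s*P[:,0]+c*P[:,1],P[:,2]]
def fit(P,uv,p0):
    uv=np.array(uv)/S
    r=least_squares(lambda p:(w2p(k,T,fr(p,P))-uv).ravel(),p0,loss='soft_l1')
    return r.x,np.round(w2p(k,T,fr(r.x,P))-uv,1).tolist()
if __name__=='__main__':
    bay,e=fit([[0,48,66],[0,-48,66]],[(248,130),(368,112)],[.45,.12,1.67]);print('bay',bay,e)
    kn=p2w(k,T,np.array((480,112))/S,.084);tip=p2w(k,T,np.array((318,138))/S,.026)
    c,s=np.cos(bay[2]),np.sin(bay[2]);inv=lambda q:np.round(np.array([[c,s],[-s,c]])@(q[:2]-bay[:2])*1000,1)
    print('knob',kn,inv(kn),'tip',tip,inv(tip))
    rack,e=fit([[0,88,62],[0,-88,62]],[(314,483),(482,471)],[.53,-.2,1.57]);print('rack',rack,e)
    for n,u,v,z in[('mag l',420,401,.048),('mag r',465,398,.048),('case l',325,408,.036),('case r',368,405,.036)]:print(n,p2w(k,T,np.array((u,v))/S,z))
    im=cv2.imread('pics/w1c.png')
    def box(p,x0,x1,y0,y1,z0,z1,col):
        q=w2p(k,T,fr(p,[[x,y,z] for z in(z0,z1) for x,y in((x0,y0),(x1,y0),(x1,y1),(x0,y1))]))*S
        for z in(q[:4],q[4:]):cv2.polylines(im,[np.round(z*8).astype(int).reshape(-1,1,2)],True,col,1,cv2.LINE_AA,3)
    box(bay,0,135,-48,48,66,66,(0,0,255));box(bay,-26,0,36,52,38,38,(0,255,0));box(bay,-26,0,-196,-36,38,38,(255,0,0));box(bay,0,8,-196,-36,44,44,(255,255,0))
    box(rack,-156,0,-88,88,62,62,(0,0,255));box(rack,-100,56,27,77,48,48,(0,255,0)) if 0 else box(rack,-84,56,-77,-27,48,48,(0,255,0))
    o=np.vstack([cv2.resize(im[0:200,180:580],None,fx=1.9,fy=1.9),cv2.resize(im[370:490,180:580],None,fx=1.9,fy=1.9)])[:600]
    cv2.imwrite('pics/o1.png',o)
E
python3 fit1.py
```

```text
bay [0.45100788 0.12917023 1.70562372] [[1.2, -0.2], [-1.2, 0.1]]
knob [0.58727519 0.13353012 0.084     ] [ -14.  -135.6] tip [0.45168781 0.11838173 0.026     ] [-10.8   0.8]
rack [ 0.5222442  -0.21696604  1.65341878] [[0.0, -0.0], [-0.0, 0.0]]
mag l [ 0.54543688 -0.13593556  0.048     ]
mag r [ 0.5912379  -0.13261783  0.048     ]
case l [ 0.44567562 -0.15082811  0.036     ]
case r [ 0.49122786 -0.1473686   0.036     ]
```

View pics/o1.png

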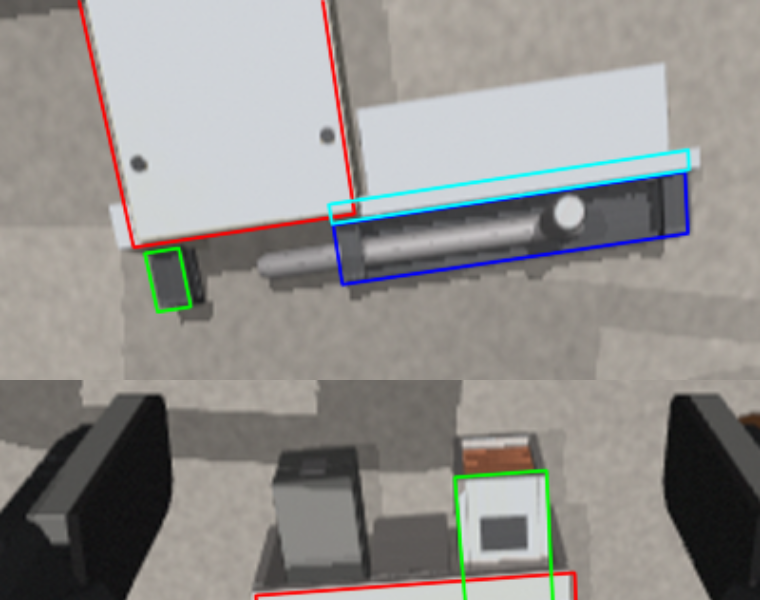

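The bay fit agrees with the given sizes: the knob comes out at x = −14.0 and bolt travel ≈ 36 mm, with knob and tip agreeing to about 1 mm. I'll draw the bolt back first by pinching the knob.

Call:
arm_command --increments '[{"dx": 0.03, "dy": 0.05, "dz": -0.03, "rx": 0, "ry": 0, "rz": 0.07, "gripper": 0.04}, {"dx": 0.0615, "dy": 0.1, "dz": -0.07, "rx": 0, "ry": 0, "rz": 0.135, "gripper": 0.04}, {"dx": 0.0615, "dy": 0.111, "dz": -0.12, "rx": 0, "ry": 0, "rz": 0.135, "gripper": 0.04}, {"dx": 0.0615, "dy": 0.111, "dz": -0.15, "rx": 0, "ry": 0, "rz": 0.135, "gripper": 0.04}, {"dx": 0.0615, "dy": 0.111, "dz": -0.19, "rx": 0, "ry": 0, "rz": 0.135, "gripper": 0.04}, {"dx": 0.0615, "dy": 0.111, "dz": -0.217, "rx": 0, "ry": 0, "rz": 0.135, "gripper": 0.04}, {"dx": 0.0615, "dy": 0.111, "dz": -0.217, "rx": 0, "ry": 0, "rz": 0.135, "gripper": 0.0}, {"dx": 0.0615, "dy": 0.111, "dz": -0.217, "rx": 0, "ry": 0, "rz": 0.135, "gripper": 0.0}]' --newtons 40

```text
time_s: 4.35
ee_pos: [0.5885, 0.1344, 0.0573]
eef_rot: [-3.134, -0.213, -0.003]
ft_force: [-0.1, 0.5, 0.3]
gripper_width: 0.004
```

```bash
python3 - <<'E'
from h import *
s=readout.sense();print(s['time_s'],s['ee_pos'],s['gripper_width'],s['ft_force'])
a=imaging.read_camera('scene');b=imaging.read_camera('side')
A=cv2.resize(a[140:260,290:410],None,fx=3.3,fy=3.3,interpolation=cv2.INTER_CUBIC);B=cv2.resize(b[110:230,180:300],None,fx=3.3,fy=3.3,interpolation=cv2.INTER_CUBIC)
cv2.imwrite('pics/k1.png',np.hstack([A,B]))
E
```

```text
4.35 [0.58849224 0.13436806 0.05732108] 0.004036293186193172 [-0.11942602  0.53823807  0.2983647 ]
```

View pics/k1.png

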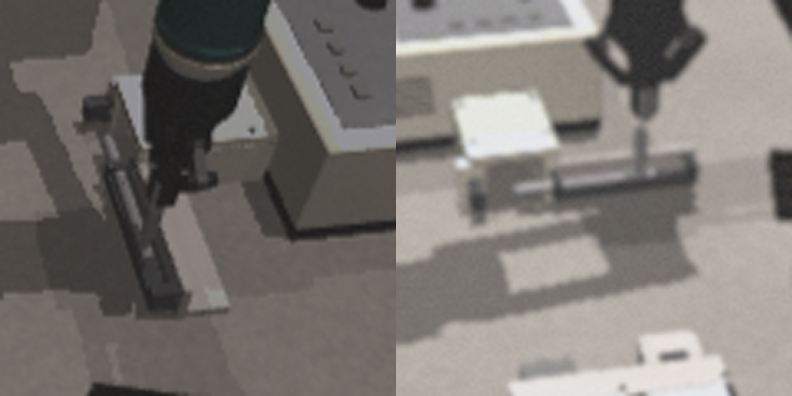

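The side view shows the closed fingers behind the knob or above it, so the pinch missed. I'll cross-check the wrist estimate against both fixed cameras.

```bash
python3 - <<'E'
from h import *
s=readout.sense()
W=np.array([[.5873,.1335,.084],[.5873,.1335,.046],s['ee_pos'],[.4034,.1227,.066],[.4986,.1356,.066]])
for c,(u0,v0,off) in {'scene':(290,140,0),'side':(180,110,396)}.items():
    k,T=cam(c);q=w2p(k,T,W);print(c,np.round(q,1).tolist(),np.round((q-[u0,v0])*3.3+[off,0]).tolist())
E
```

```text
scene [[336.6, 202.3], [334.3, 210.4], [335.3, 208.4], [323.8, 162.4], [331.9, 183.9]] [[154.0, 206.0], [146.0, 232.0], [150.0, 226.0], [111.0, 74.0], [138.0, 145.0]]
side [[254.1, 148.4], [253.9, 157.9], [254.4, 154.9], [201.0, 157.2], [228.6, 153.9]] [[641.0, 127.0], [640.0, 158.0], [642.0, 148.0], [465.0, 156.0], [556.0, 145.0]]
```

```bash
python3 - <<'E'
from h import *
s=readout.sense();print(s['time_s'],s['ee_pos'],s['q'])
a=imaging.read_camera('scene');b=imaging.read_camera('side');w=imaging.read_camera('wrist');cv2.imwrite('pics/w2.png',w)
W=np.array(s['ee_pos'])
for c,i in(('scene',a),('side',b)):
    k,T=cam(c);print(c,w2p(k,T,W))
A=cv2.resize(a[160:230,300:370],(400,400),interpolation=cv2.INTER_CUBIC);B=cv2.resize(b[115:185,220:290],(400,400),interpolation=cv2.INTER_CUBIC)
wr=cv2.resize(w[180:384,100:412],None,fx=.98,fy=.98)
o=np.zeros((600,800,3),np.uint8);o[:400,:400]=A;o[:400,400:]=B;o[400:600,:306]=wr[:200,:306];cv2.imwrite('pics/k2.png',o)
E
```

```text
4.45 [0.58895874 0.13407905 0.05780136] [ 1.09509811e-01  5.08584178e-01  1.64215369e+00  2.32076541e-05
  9.87707846e-01 -2.59157699e-02]
scene [[335.32724889 208.39882413]]
side [[254.43757526 154.87199267]]
```

View pics/k2.png

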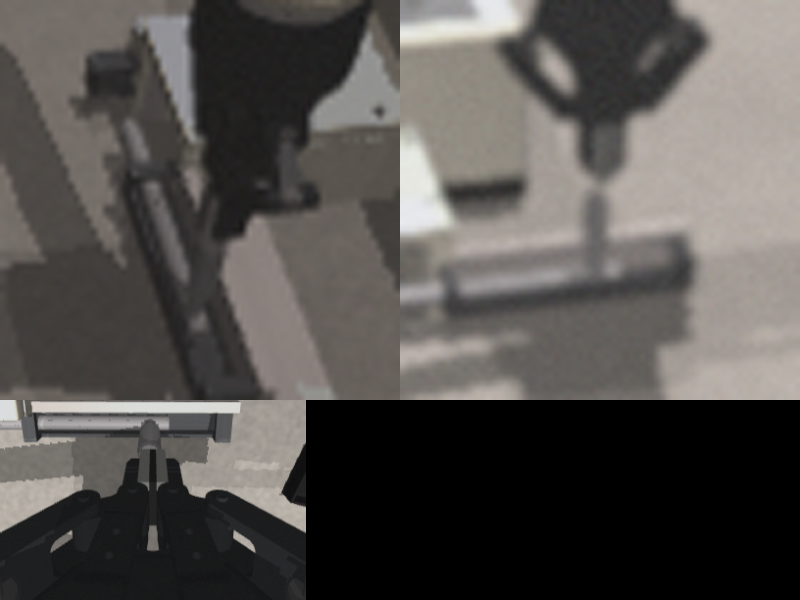

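```bash
python3 - <<'E'
from h import *
k,_=cam('wrist');X=np.array(k['tool_from_camera'])
w=cv2.imread('pics/w2.png');u0,v0,S=206,170,8
o=cv2.resize(w[v0:v0+75,u0:u0+100],None,fx=S,fy=S,interpolation=cv2.INTER_CUBIC)
for t in(0,.01,.02,.03,.04):
    q=(w2p(k,X,[0,0,-t])[0]-[u0,v0])*S;print(t,q);cv2.line(o,(int(q[0])-60-int(1000*t),int(q[1])),(int(q[0])+60,int(q[1])),(0,0,255),1)
k2,T=cam('wrist');print(w2p(k2,T,[.5873,.1335,.084])*1-[u0,v0])
cv2.imwrite('pics/k3.png',o)
E
```

```text
0 [399.76272927 383.60335034]
0.01 [400.02208058 430.06431721]
0.02 [400.30968599 481.58680891]
0.03 [400.63042856 539.04558921]
0.04 [400.99038534 603.52932032]
[[48.29638062 65.17417013]]
```

View pics/k3.png

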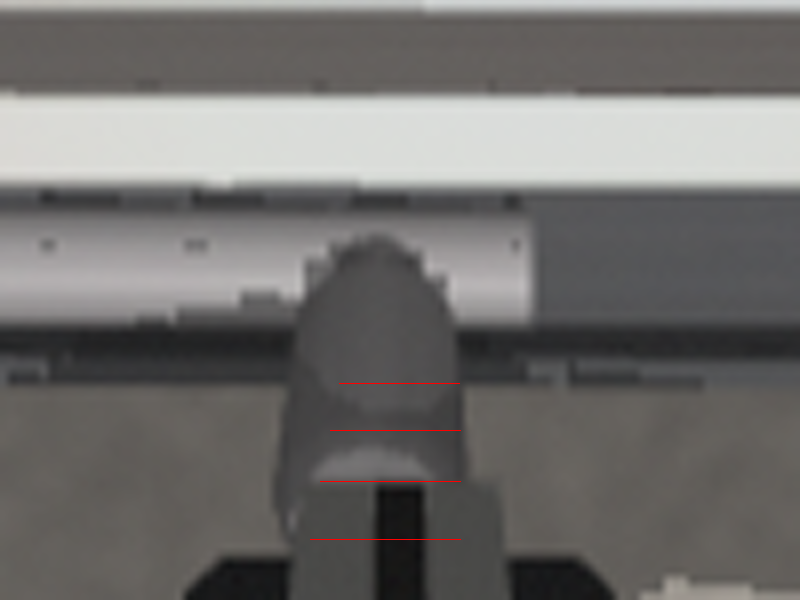

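The enlarged wrist picture shows the real fingertips some 30–40 mm behind the stated TCP, just above the knob top, so the pinch closed over the knob. I'll open, go 25 mm lower and pinch again.

Call:
arm_command --increments '[{"dx": 0, "dy": 0, "dz": 0, "rx": 0, "ry": 0, "rz": 0, "gripper": 0.04}, {"dx": 0, "dy": 0, "dz": 0, "rx": 0, "ry": 0, "rz": 0, "gripper": 0.04}, {"dx": -0.001, "dy": -0.0005, "dz": -0.012, "rx": 0, "ry": 0, "rz": 0, "gripper": 0.04}, {"dx": -0.001, "dy": -0.0005, "dz": -0.025, "rx": 0, "ry": 0, "rz": 0, "gripper": 0.04}, {"dx": -0.001, "dy": -0.0005, "dz": -0.025, "rx": 0, "ry": 0, "rz": 0, "gripper": 0.0}, {"dx": -0.001, "dy": -0.0005, "dz": -0.025, "rx": 0, "ry": 0, "rz": 0, "gripper": 0.0}, {"dx": -0.001, "dy": -0.0005, "dz": -0.025, "rx": 0, "ry": 0, "rz": 0, "gripper": 0.0}]' --newtons 40

```text
time_s: 5.48
ee_pos: [0.5859, 0.133, 0.0301]
eef_rot: [3.134, 0.212, -0.002]
ft_force: [1.5, 0.6, -10.7]
gripper_width: 0.0133
```

Call:
arm_command --increments '[{"dx": 0.01, "dy": 0.0013, "dz": 0, "rx": 0, "ry": 0, "rz": 0, "gripper": 0.0}, {"dx": 0.02, "dy": 0.0027, "dz": 0, "rx": 0, "ry": 0, "rz": 0, "gripper": 0.0}, {"dx": 0.03, "dy": 0.004, "dz": 0, "rx": 0, "ry": 0, "rz": 0, "gripper": 0.0}, {"dx": 0.035, "dy": 0.0047, "dz": 0, "rx": 0, "ry": 0, "rz": 0, "gripper": 0.0}, {"dx": 0.039, "dy": 0.0052, "dz": 0, "rx": 0, "ry": 0, "rz": 0, "gripper": 0.0}, {"dx": 0.039, "dy": 0.0052, "dz": 0, "rx": 0, "ry": 0, "rz": 0, "gripper": 0.0}]'

```text
time_s: 6.22
ee_pos: [0.6247, 0.1382, 0.0302]
eef_rot: [3.134, 0.212, -0.003]
ft_force: [-2.2, -1.6, -17.6]
gripper_width: 0.0134
```

Call:
arm_command --increments '[{"dx": 0.002, "dy": 0.0003, "dz": 0, "rx": 0, "ry": 0, "rz": 0, "gripper": 0.0}, {"dx": 0.004, "dy": 0.0005, "dz": 0, "rx": 0, "ry": 0, "rz": 0, "gripper": 0.0}, {"dx": 0.004, "dy": 0.0005, "dz": 0, "rx": 0, "ry": 0, "rz": 0, "gripper": 0.0}]'

```text
time_s: 6.6
ee_pos: [0.6246, 0.1382, 0.0301]
eef_rot: [3.134, 0.212, -0.014]
ft_force: [-11.8, -2.5, -9.4]
gripper_width: 0.0126
```

```bash
python3 - <<'E'
from h import *
s=readout.sense();print(s['time_s'],s['ee_pos'],s['ft_force'],s['gripper_width'])
k,T=cam('wrist');w=imaging.read_camera('wrist');cv2.imwrite('pics/w3.png',w);np.save('w3T.npy',T)
a=imaging.read_camera('side');cv2.imwrite('pics/sd3.png',a)
o=np.hstack([cv2.resize(w[100:260,140:370],(575,400),interpolation=cv2.INTER_CUBIC),cv2.resize(a[110:210,200:256+25],(225*1,278),interpolation=cv2.INTER_CUBIC)[:278] if 0 else np.zeros((400,1,3),np.uint8)])
o=np.vstack([o,np.zeros((200,576,3),np.uint8)]);c=cv2.resize(a[130:180,190:290],(400,200),interpolation=cv2.INTER_CUBIC);o[400:,:400]=c
cv2.imwrite('pics/k4.png',o)
E
```

```text
6.6 [0.62457238 0.13816073 0.03008877] [-11.8319521   -2.4754156   -9.42477254] 0.012590384111289925
```

View pics/k4.png

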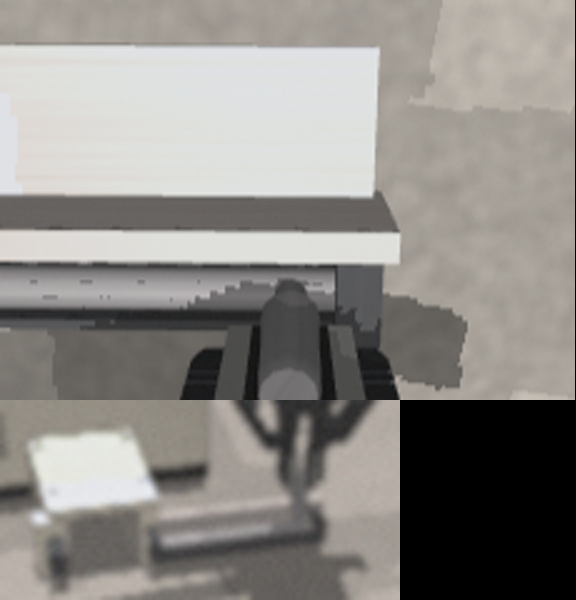

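The arm stalls against the end stop at 11.8 N. The pictures show the knob between the fingers at the drawn-back end and the mouth clear. The stop position gives the bay origin at (0.452, 0.129), matching the fit of (0.451, 0.129).

Which part to take:
- **Magazine:** the aluminium box with copper strips at w1c (443,435), in the outer lane. This is the one meant.
- **Case:** the grey plastic box at w1c (347,440), in the inner lane.
- **Green look-alike:** off to the side.

Next I release the knob and go to the magazine's open end.

Call:
arm_command --increments '[{"dx": -0.003, "dy": 0, "dz": 0, "rx": 0, "ry": 0, "rz": 0, "gripper": 0.045}, {"dx": -0.003, "dy": 0, "dz": 0.0, "rx": 0, "ry": 0, "rz": 0, "gripper": 0.045}, {"dx": -0.003, "dy": 0, "dz": 0.06, "rx": 0, "ry": 0, "rz": 0, "gripper": 0.045}, {"dx": -0.01, "dy": -0.03, "dz": 0.11, "rx": 0, "ry": 0, "rz": -0.02, "gripper": 0.075}, {"dx": -0.02, "dy": -0.09, "dz": 0.12, "rx": 0, "ry": 0, "rz": -0.04, "gripper": 0.075}, {"dx": -0.035, "dy": -0.15, "dz": 0.12, "rx": 0, "ry": 0, "rz": -0.055, "gripper": 0.075}, {"dx": -0.045, "dy": -0.21, "dz": 0.12, "rx": 0, "ry": 0, "rz": -0.055, "gripper": 0.075}, {"dx": -0.054, "dy": -0.27, "dz": 0.12, "rx": 0, "ry": 0, "rz": -0.055, "gripper": 0.075}]'

```text
time_s: 7.7
ee_pos: [0.5779, -0.1339, 0.1536]
eef_rot: [3.137, 0.126, 0.01]
ft_force: [1.4, 0.3, 0.8]
gripper_width: 0.0749
```

Call:
arm_command --increments '[{"dx": 0.0, "dy": -0.041, "dz": -0.03, "rx": 0, "ry": 0, "rz": 0, "gripper": 0.075}, {"dx": 0.0, "dy": -0.041, "dz": -0.05, "rx": 0, "ry": 0, "rz": 0, "gripper": 0.075}, {"dx": 0.0, "dy": -0.041, "dz": -0.06, "rx": 0, "ry": 0, "rz": 0, "gripper": 0.075}]'

```text
time_s: 8.07
ee_pos: [0.577, -0.1734, 0.0916]
eef_rot: [3.138, 0.124, 0.005]
ft_force: [-0.5, 0.1, 0.8]
gripper_width: 0.0749
```

```bash
python3 - <<'E'
from h import *
k,T=cam('wrist');s=readout.sense();print(s['time_s'],s['ee_pos'],s['eef_rot'],s['ft_force'],s['gripper_width'])
w=imaging.read_camera('wrist');cv2.imwrite('pics/w4.png',w);np.save('w4T.npy',T)
a=imaging.read_camera('scene');b=imaging.read_camera('side');cv2.imwrite('pics/sc4.png',a);cv2.imwrite('pics/sd4.png',b)
rk=(.5222,-.217,1.6534);c,si=np.cos(rk[2]),np.sin(rk[2])
P=np.array([[x,y] for x,y in((56,-27),(56,-77),(0,-27),(0,-77))])/1e3
W=np.c_[rk[0]+c*P[:,0]-si*P[:,1],rk[1]+si*P[:,0]+c*P[:,1],np.full(4,.048)]
for im,(kk,TT) in((w,(k,T)),(a,cam('scene')),(b,cam('side'))):
    q=w2p(kk,TT,W)
    for p in q: cv2.circle(im,tuple(np.round(p*8).astype(int)),10,(0,0,255),1,cv2.LINE_AA,3)
    print(np.round(q).tolist())
o=np.zeros((600,800,3),np.uint8)
o[:300,:400]=cv2.resize(w,(400,300));o[:300,400:]=cv2.resize(a[150:240,170:290],(400,300),interpolation=cv2.INTER_CUBIC);o[300:,:400]=cv2.resize(b[175:265,200:320],(400,300),interpolation=cv2.INTER_CUBIC)
o[300:,400:]=cv2.resize(w[200:350,180:380],(400,300),interpolation=cv2.INTER_CUBIC)
cv2.imwrite('pics/k5.png',o)
E
```

```text
8.075 [ 0.57703376 -0.17340843  0.09160914] [3.1379579  0.12359471 0.00474595] [-0.4662801   0.14421899  0.84856007] 0.07485187982091245
[[217.0, 178.0], [279.0, 178.0], [220.0, 241.0], [277.0, 240.0]]
[[236.0, 199.0], [237.0, 211.0], [218.0, 200.0], [218.0, 213.0]]
[[253.0, 211.0], [270.0, 209.0], [257.0, 224.0], [275.0, 222.0]]
```

View pics/k5.png

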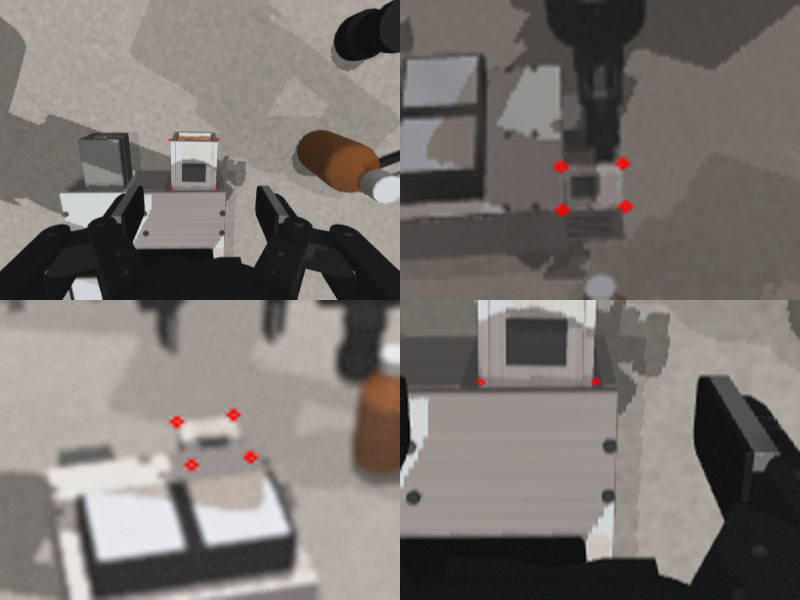

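Picture 10 of 12. The projected magazine corners (red) lie on the magazine's exposed end in all three views, and the jaws straddle it clear of the case and bottle. The tool needs to move 6 mm in −x. I'll descend with force checks.

Call:
arm_command --increments '[{"dx": -0.006, "dy": 0.0, "dz": -0.03, "rx": 0, "ry": 0, "rz": 0, "gripper": 0.075}, {"dx": -0.006, "dy": 0.0, "dz": -0.065, "rx": 0, "ry": 0, "rz": 0, "gripper": 0.075}, {"dx": -0.006, "dy": 0.0, "dz": -0.085, "rx": 0, "ry": 0, "rz": 0, "gripper": 0.075}, {"dx": -0.006, "dy": 0.0, "dz": -0.095, "rx": 0, "ry": 0, "rz": 0, "gripper": 0.075}, {"dx": -0.006, "dy": 0.0, "dz": -0.095, "rx": 0, "ry": 0, "rz": 0, "gripper": 0.075}]'

```text
time_s: 8.85
ee_pos: [0.5701, -0.172, -0.0036]
eef_rot: [3.139, 0.127, 0.001]
ft_force: [0.1, -0.1, 0.1]
gripper_width: 0.0748
```

Call:
arm_command --increments '[{"dx": 0, "dy": 0.0, "dz": -0.004, "rx": 0, "ry": 0, "rz": 0, "gripper": 0.075}, {"dx": 0, "dy": 0.0, "dz": -0.008, "rx": 0, "ry": 0, "rz": 0, "gripper": 0.075}, {"dx": 0, "dy": 0.0, "dz": -0.008, "rx": 0, "ry": 0, "rz": 0, "gripper": 0.03}, {"dx": 0, "dy": 0.0, "dz": -0.008, "rx": 0, "ry": 0, "rz": 0, "gripper": 0.03}, {"dx": 0, "dy": 0.0, "dz": -0.008, "rx": 0, "ry": 0, "rz": 0, "gripper": 0.03}]' --newtons 40

```text
time_s: 9.48
ee_pos: [0.5697, -0.1723, -0.0117]
eef_rot: [3.139, 0.126, 0.001]
ft_force: [-0.4, -0.3, 3.0]
gripper_width: 0.0497
```

Gripped: opening 49.7 mm, against a 50 mm body. Drawing it out along the lane.

Call:
arm_command --increments '[{"dx": -0.0016, "dy": 0.02, "dz": 0, "rx": 0, "ry": 0, "rz": 0, "gripper": 0.03}, {"dx": -0.004, "dy": 0.05, "dz": 0, "rx": 0, "ry": 0, "rz": 0, "gripper": 0.03}, {"dx": -0.0066, "dy": 0.08, "dz": 0, "rx": 0, "ry": 0, "rz": 0, "gripper": 0.03}, {"dx": -0.0091, "dy": 0.11, "dz": 0, "rx": 0, "ry": 0, "rz": 0, "gripper": 0.03}, {"dx": -0.0116, "dy": 0.14, "dz": 0, "rx": 0, "ry": 0, "rz": 0, "gripper": 0.03}, {"dx": -0.0141, "dy": 0.17, "dz": 0, "rx": 0, "ry": 0, "rz": 0, "gripper": 0.03}, {"dx": -0.0166, "dy": 0.2, "dz": 0, "rx": 0, "ry": 0, "rz": 0, "gripper": 0.03}, {"dx": -0.0173, "dy": 0.209, "dz": 0, "rx": 0, "ry": 0, "rz": 0, "gripper": 0.03}]'

```text
time_s: 10.48
ee_pos: [0.5519, 0.0382, -0.0117]
eef_rot: [3.138, 0.13, 0.0]
ft_force: [0.3, -4.7, 3.9]
gripper_width: 0.0494
```

Call:
arm_command --increments '[{"dx": -0.02, "dy": 0.006, "dz": 0, "rx": 0, "ry": 0, "rz": 0.01, "gripper": 0.03}, {"dx": -0.045, "dy": 0.014, "dz": 0, "rx": 0, "ry": 0, "rz": 0.025, "gripper": 0.03}, {"dx": -0.07, "dy": 0.023, "dz": 0, "rx": 0, "ry": 0, "rz": 0.04, "gripper": 0.03}, {"dx": -0.0923, "dy": 0.031, "dz": 0, "rx": 0, "ry": 0, "rz": 0.052, "gripper": 0.03}, {"dx": -0.0923, "dy": 0.031, "dz": 0, "rx": 0, "ry": 0, "rz": 0.052, "gripper": 0.03}]'

```text
time_s: 11.1
ee_pos: [0.4574, 0.0687, -0.0117]
eef_rot: [-3.134, -0.207, 0.004]
ft_force: [-4.7, 5.0, 13.0]
gripper_width: 0.049
```

```bash
python3 - <<'E'
from h import *
s=readout.sense();print(s['time_s'],s['ee_pos'],s['eef_rot'],s['ft_force'],s['gripper_width'])
b=imaging.read_camera('side');cv2.imwrite('pics/sd5.png',b)
a=imaging.read_camera('scene');cv2.imwrite('pics/sc5.png',a)
k,T=cam('scene');k2,T2=cam('side')
th=1.7056
f=lambda x,y,z:np.array([.4515+np.cos(th)*x/1e3-np.sin(th)*y/1e3,.129+np.sin(th)*x/1e3+np.cos(th)*y/1e3,z/1e3])
for n,p in(('bar top',f(-233,0,46)),('closed end top',f(-185,0,48)),('open end',f(-45,0,48))):print(n,p,w2p(k,T,p),w2p(k2,T2,p))
for c in('scene','side'):
  for t in('magazine_handle','magazine_center','case_center'):
    print(c,t,[(round(d['score'],2),np.round(d['uv'],1).tolist(),int(d['pixels'].sum())) for d in imaging.trace(c,t)[:3]])
E
```

```text
11.1 [ 0.45737976  0.06867813 -0.01169488] [-3.13357481 -0.20676312  0.00393166] [-4.70620752  4.99755616 13.04136691] 0.048985952785759554
bar top [ 0.48281421 -0.10188616  0.046     ] [[255.00818529 184.14609834]] [[229.52233507 200.79215571]]
closed end top [ 0.47636322 -0.05432163  0.048     ] [[270.01949365 182.28614174]] [[226.20078573 190.88606382]]
open end [0.45754781 0.08440825 0.048     ] [[313.14382109 178.17028904]] [[217.72892094 166.87804834]]
scene magazine_handle [(0.79, [142.2, 154.5], 971), (0.62, [280.3, 184.1], 1051)]
scene magazine_center [(0.86, [283.1, 184.7], 880), (0.79, [143.0, 156.1], 948)]
scene case_center [(0.84, [224.9, 187.7], 268)]
side magazine_handle [(0.56, [220.1, 188.0], 687), (0.56, [164.3, 340.7], 2441), (0.24, [192.8, 131.4], 2743)]
side magazine_center [(0.98, [221.6, 190.6], 721), (0.58, [162.0, 336.1], 2648)]
side case_center [(0.54, [223.2, 221.4], 85)]
```

Call:
arm_command --increments '[{"dx": 0, "dy": 0, "dz": 0, "rx": 0, "ry": 0, "rz": 0, "gripper": 0.07}, {"dx": 0, "dy": 0, "dz": 0, "rx": 0, "ry": 0, "rz": 0, "gripper": 0.07}, {"dx": 0, "dy": 0, "dz": 0.05, "rx": 0, "ry": 0, "rz": 0, "gripper": 0.07}, {"dx": 0.002, "dy": -0.02, "dz": 0.09, "rx": 0, "ry": 0, "rz": 0, "gripper": 0.05}, {"dx": 0.009, "dy": -0.07, "dz": 0.1, "rx": 0, "ry": 0, "rz": 0, "gripper": 0.045}, {"dx": 0.016, "dy": -0.12, "dz": 0.1, "rx": 0, "ry": 0, "rz": 0, "gripper": 0.045}, {"dx": 0.0227, "dy": -0.171, "dz": 0.09, "rx": 0, "ry": 0, "rz": 0, "gripper": 0.045}, {"dx": 0.0227, "dy": -0.171, "dz": 0.08, "rx": 0, "ry": 0, "rz": 0, "gripper": 0.045}]'

```text
time_s: 12.5
ee_pos: [0.4841, -0.1069, 0.0679]
eef_rot: [3.134, 0.2, 0.003]
ft_force: [0.3, 0.1, 0.6]
gripper_width: 0.0448
```

```bash
python3 - <<'E'
from h import *
k,T=cam('wrist');s=readout.sense();print(s['time_s'],s['ee_pos'],s['eef_rot'],s['ft_force'],s['gripper_width'])
w=imaging.read_camera('wrist');cv2.imwrite('pics/w6.png',w);np.save('w6T.npy',T)
th=1.7056
f=lambda x,y,z:np.array([.4515+np.cos(th)*x/1e3-np.sin(th)*y/1e3,.129+np.sin(th)*x/1e3+np.cos(th)*y/1e3,z/1e3])
P=[f(-233,0,46),f(-185,25,48),f(-185,-25,48),f(-45,-25,48),f(-45,25,48),f(0,48,66),f(0,-48,66),f(-26,36,38),f(-26,-36,38)]
q=w2p(k,T,P);print(np.round(q,1).tolist())
o=cv2.resize(w,(800,600),interpolation=cv2.INTER_CUBIC)
for p in q: cv2.circle(o,tuple(np.round(p*1.5625*8).astype(int)),28,(0,0,255),1,cv2.LINE_AA,3)
cv2.imwrite('pics/k6.png',o)
E
```

```text
12.5 [ 0.48414179 -0.10690419  0.0678878 ] [3.13360064 0.20008375 0.00324582] [0.27798182 0.13513546 0.64259913] 0.04484316708335196
[[254.9, 200.5], [218.4, 136.4], [290.3, 135.8], [297.2, -121.0], [206.7, -120.2], [142.8, -278.9], [358.0, -280.8], [188.2, -149.5], [315.2, -150.6]]
```

View pics/k6.png

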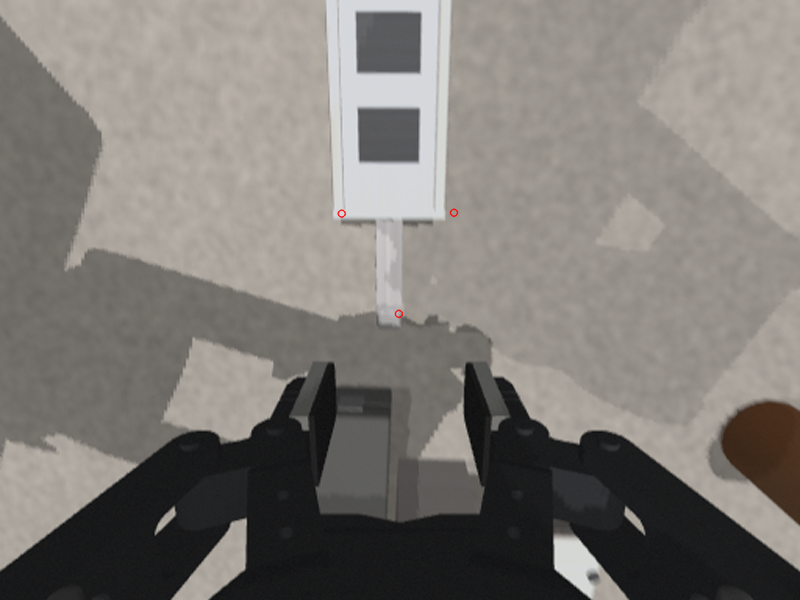

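Picture 11 of 12. The handle bar's back edge is at (389,324) and its centre about (389,315). The magazine lies straight, about 4 mm to the −x side of the plan, and the jaw centre is at u = 399. That puts the bar near (0.4785, −0.104). I'll let the arm settle while partly descending.

Call:
arm_command --increments '[{"dx": 0, "dy": 0, "dz": -0.015, "rx": 0, "ry": 0, "rz": 0, "gripper": 0.045}, {"dx": 0, "dy": 0, "dz": -0.03, "rx": 0, "ry": 0, "rz": 0, "gripper": 0.045}, {"dx": 0, "dy": 0, "dz": -0.03, "rx": 0, "ry": 0, "rz": 0, "gripper": 0.045}]'

```text
time_s: 12.92
ee_pos: [0.481, -0.1017, 0.0364]
eef_rot: [-3.133, -0.209, 0.005]
ft_force: [0.8, 1.1, 0.2]
gripper_width: 0.0451
```

Call:
arm_command --increments '[{"dx": -0.0025, "dy": -0.0015, "dz": -0.02, "rx": 0, "ry": 0, "rz": 0, "gripper": 0.045}, {"dx": -0.0025, "dy": -0.0015, "dz": -0.04, "rx": 0, "ry": 0, "rz": 0, "gripper": 0.045}, {"dx": -0.0025, "dy": -0.0015, "dz": -0.048, "rx": 0, "ry": 0, "rz": 0, "gripper": 0.045}, {"dx": -0.0025, "dy": -0.0015, "dz": -0.048, "rx": 0, "ry": 0, "rz": 0, "gripper": 0.045}, {"dx": -0.0025, "dy": -0.0015, "dz": -0.048, "rx": 0, "ry": 0, "rz": 0, "gripper": 0.0}, {"dx": -0.0025, "dy": -0.0015, "dz": -0.048, "rx": 0, "ry": 0, "rz": 0, "gripper": 0.0}, {"dx": -0.0025, "dy": -0.0015, "dz": -0.048, "rx": 0, "ry": 0, "rz": 0, "gripper": 0.0}]' --newtons 70

```text
time_s: 13.8
ee_pos: [0.4807, -0.1049, -0.0092]
eef_rot: [3.134, 0.207, 0.002]
ft_force: [-0.0, 0.4, 6.2]
gripper_width: 0.0102
```

Call:
arm_command --increments '[{"dx": 0.0024, "dy": 0.003, "dz": 0, "rx": 0, "ry": 0, "rz": 0.003, "gripper": 0}, {"dx": 0.0011, "dy": 0.0103, "dz": 0, "rx": 0, "ry": 0, "rz": 0.003, "gripper": 0}, {"dx": -0.0016, "dy": 0.03, "dz": 0, "rx": 0, "ry": 0, "rz": 0.003, "gripper": 0}, {"dx": -0.0036, "dy": 0.045, "dz": 0, "rx": 0, "ry": 0, "rz": 0.003, "gripper": 0}, {"dx": -0.0056, "dy": 0.06, "dz": 0, "rx": 0, "ry": 0, "rz": 0.003, "gripper": 0}, {"dx": -0.0056, "dy": 0.06, "dz": 0, "rx": 0, "ry": 0, "rz": 0.003, "gripper": 0}]'

```text
time_s: 14.55
ee_pos: [0.4754, -0.0435, -0.0093]
eef_rot: [-3.134, -0.212, -0.003]
ft_force: [2.2, 3.4, 4.5]
gripper_width: 0.0101
```

```bash
python3 - <<'E'
from h import *
s=readout.sense();print(s['time_s'],s['ee_pos'],s['eef_rot'],s['ft_force'],s['gripper_width'])
k,T=cam('wrist');w=imaging.read_camera('wrist');cv2.imwrite('pics/w7.png',w);np.save('w7T.npy',T)
o=np.zeros((600,800,3),np.uint8);o=cv2.resize(w[0:230,128:128+300],(782,600),interpolation=cv2.INTER_CUBIC)
cv2.imwrite('pics/k7.png',o)
for t in('bay_mouth','magazine_center'):
    print(t,[(round(d['score'],2),d['uv']) for d in imaging.trace('wrist',t)[:2]])
# edges of bright body vs columns at a few rows
g=cv2.cvtColor(w,cv2.COLOR_BGR2GRAY).astype(int)
for v in(10,30,50,70,90,110,130): 
    d=np.diff(cv2.GaussianBlur(w,(3,3),0)[v,150:360].astype(int).mean(1));i=np.argsort(-abs(d))[:8]; print(v,sorted((int(j)+150,int(d[j])) for j in i))
E
```

```text
14.55 [ 0.47538701 -0.04345601 -0.00933445] [-3.13407315 -0.21197487 -0.00333327] [2.20248391 3.38793704 4.51067332] 0.010121537733553454
bay_mouth []
magazine_center [(0.64, [258.0, 91.9])]
10 [(191, 18), (221, -46), (222, -38), (289, 26), (290, 54), (291, 31), (320, -27), (321, -34)]
30 [(192, 20), (193, 14), (204, 11), (306, -12), (307, -18), (309, 18), (319, -23), (320, -27)]
50 [(193, 24), (194, 18), (203, -12), (306, -16), (308, 16), (317, -12), (318, -27), (319, -19)]
70 [(194, 26), (222, -28), (223, -56), (224, -28), (287, 27), (288, 55), (289, 28), (317, -35)]
90 [(195, 25), (196, 24), (223, -41), (224, -44), (287, 47), (288, 39), (315, -27), (316, -29)]
110 [(196, 26), (197, 26), (224, -35), (225, -26), (286, 27), (287, 41), (303, -23), (315, -22)]
130 [(197, 19), (198, 18), (207, -14), (209, 14), (302, -21), (304, 19), (313, -24), (314, -18)]
```

The magazine is straight in the grip: its edges are centred at u ≈ 256 over all rows. Its open end is about 14 mm inside the mouth with low forces. Pushing on.

Call:
arm_command --increments '[{"dx": -0.0027, "dy": 0.02, "dz": 0, "rx": 0, "ry": 0, "rz": 0, "gripper": 0}, {"dx": -0.0054, "dy": 0.04, "dz": 0, "rx": 0, "ry": 0, "rz": 0, "gripper": 0}, {"dx": -0.0081, "dy": 0.06, "dz": 0, "rx": 0, "ry": 0, "rz": 0, "gripper": 0}, {"dx": -0.0108, "dy": 0.08, "dz": 0, "rx": 0, "ry": 0, "rz": 0, "gripper": 0}, {"dx": -0.0134, "dy": 0.099, "dz": 0, "rx": 0, "ry": 0, "rz": 0, "gripper": 0}, {"dx": -0.0147, "dy": 0.109, "dz": 0, "rx": 0, "ry": 0, "rz": 0, "gripper": 0}, {"dx": -0.0147, "dy": 0.109, "dz": 0, "rx": 0, "ry": 0, "rz": 0, "gripper": 0}]'

```text
time_s: 15.58
ee_pos: [0.4611, 0.0643, -0.0094]
eef_rot: [3.134, 0.213, 0.004]
ft_force: [1.2, -0.1, 8.2]
gripper_width: 0.0104
```

Call:
arm_command --increments '[{"dx": -0.0005, "dy": 0.004, "dz": 0, "rx": 0, "ry": 0, "rz": 0, "gripper": 0}, {"dx": -0.0011, "dy": 0.008, "dz": 0, "rx": 0, "ry": 0, "rz": 0, "gripper": 0}, {"dx": -0.0015, "dy": 0.011, "dz": 0, "rx": 0, "ry": 0, "rz": 0, "gripper": 0}, {"dx": -0.0018, "dy": 0.013, "dz": 0, "rx": 0, "ry": 0, "rz": 0, "gripper": 0}, {"dx": -0.0018, "dy": 0.013, "dz": 0, "rx": 0, "ry": 0, "rz": 0, "gripper": 0}]'

```text
time_s: 16.2
ee_pos: [0.4597, 0.0759, -0.0092]
eef_rot: [3.132, 0.213, 0.004]
ft_force: [1.6, -7.3, 11.5]
gripper_width: 0.0101
```

Call:
arm_command --increments '[{"dx": -0.0002, "dy": 0.0015, "dz": 0, "rx": 0, "ry": 0, "rz": 0, "gripper": 0}, {"dx": -0.0004, "dy": 0.003, "dz": 0, "rx": 0, "ry": 0, "rz": 0, "gripper": 0}, {"dx": -0.0004, "dy": 0.003, "dz": 0, "rx": 0, "ry": 0, "rz": 0, "gripper": 0}]'

```text
time_s: 16.58
ee_pos: [0.4594, 0.078, -0.0092]
eef_rot: [3.131, 0.215, 0.004]
ft_force: [1.7, -12.4, 10.8]
gripper_width: 0.0102
```

Call:
arm_command --increments '[{"dx": -0.0003, "dy": 0.002, "dz": 0, "rx": 0, "ry": 0, "rz": 0, "gripper": 0}, {"dx": -0.0005, "dy": 0.004, "dz": 0, "rx": 0, "ry": 0, "rz": 0, "gripper": 0}, {"dx": -0.0005, "dy": 0.004, "dz": 0, "rx": 0, "ry": 0, "rz": 0, "gripper": 0}]'

```text
time_s: 16.95
ee_pos: [0.4594, 0.078, -0.0092]
eef_rot: [3.125, 0.22, 0.004]
ft_force: [2.5, -38.5, 11.0]
gripper_width: 0.0098
```

The arm hits a hard stop at y = 0.0780: 38 N and no further motion. The bar is then about 52 mm out of the mouth, against 53 expected, so the magazine is home. I'll release it and go over the knob.

Call:
arm_command --increments '[{"dx": 0.0005, "dy": -0.004, "dz": 0, "rx": 0, "ry": 0, "rz": 0, "gripper": 0.0}, {"dx": 0.0005, "dy": -0.004, "dz": 0, "rx": 0, "ry": 0, "rz": 0, "gripper": 0.045}, {"dx": 0.0005, "dy": -0.004, "dz": 0, "rx": 0, "ry": 0, "rz": 0, "gripper": 0.045}, {"dx": 0.0005, "dy": -0.004, "dz": 0.05, "rx": 0, "ry": 0, "rz": 0, "gripper": 0.045}, {"dx": 0.0205, "dy": -0.001, "dz": 0.11, "rx": 0, "ry": 0, "rz": 0, "gripper": 0.045}, {"dx": 0.08, "dy": 0.02, "dz": 0.13, "rx": 0, "ry": 0, "rz": 0, "gripper": 0.045}, {"dx": 0.13, "dy": 0.042, "dz": 0.13, "rx": 0, "ry": 0, "rz": 0, "gripper": 0.045}, {"dx": 0.1655, "dy": 0.0558, "dz": 0.12, "rx": 0, "ry": 0, "rz": 0, "gripper": 0.045}]'

```text
time_s: 17.95
ee_pos: [0.6256, 0.1418, 0.1109]
eef_rot: [-3.134, -0.213, -0.005]
ft_force: [-0.7, -0.8, -2.1]
gripper_width: 0.0447
```

Call:
arm_command --increments '[{"dx": 0, "dy": 0, "dz": 0, "rx": 0, "ry": 0, "rz": 0, "gripper": 0.045}, {"dx": 0, "dy": 0, "dz": 0, "rx": 0, "ry": 0, "rz": 0, "gripper": 0.045}]'

```text
time_s: 18.2
ee_pos: [0.6207, 0.1402, 0.1089]
eef_rot: [3.134, 0.213, -0.005]
ft_force: [-1.5, -0.5, 0.5]
gripper_width: 0.0449
```

```bash
python3 - <<'E'
from h import *
s=readout.sense();print(s['time_s'],s['ee_pos'],s['eef_rot'],s['ft_force'],s['gripper_width'])
k,T=cam('wrist');w=imaging.read_camera('wrist');cv2.imwrite('pics/w8.png',w)
for c in('scene','side'):
  a=imaging.read_camera(c);cv2.imwrite(f'pics/{c}8.png',a);k,T=cam(c)
  print(c,'expected bar top, knob top',np.round(w2p(k,T,[[.4591,.0765,.046],[.6245,.138,.084]]),1).tolist())
  for t in('magazine_handle','bolt_knob','bottle_center','case_center','eyepiece_center','tray_center'):
    print(c,t,[(round(d['score'],2),np.round(d['uv'],1).tolist(),int(d['pixels'].sum())) for d in imaging.trace(c,t)[:3]])
E
```

```text
18.2 [0.62074501 0.14020778 0.10889939] [ 3.13416649  0.21287985 -0.00521513] [-1.5146753  -0.45598921  0.45988443] 0.04491707471210429
scene expected bar top, knob top [[310.6, 178.9], [340.2, 212.4]]
scene magazine_handle [(0.86, [141.7, 151.2], 934), (0.73, [319.3, 181.8], 235)]
scene bolt_knob [(0.67, [337.3, 213.6], 121)]
scene bottle_center [(0.85, [228.5, 250.7], 542), (0.17, [334.3, 211.1], 209)]
scene case_center [(0.28, [334.0, 212.2], 164)]
scene eyepiece_center [(0.85, [279.9, 259.1], 380)]
scene tray_center [(0.85, [340.8, 276.6], 1477)]
side expected bar top, knob top [[218.3, 168.6], [264.5, 147.3]]
side magazine_handle [(0.79, [165.2, 338.0], 2520), (0.52, [217.0, 169.1], 212)]
side bolt_knob [(0.48, [247.5, 164.3], 189)]
side bottle_center [(0.68, [317.0, 208.7], 578), (0.31, [263.5, 161.6], 136), (0.21, [222.1, 220.3], 65)]
side case_center [(0.57, [225.6, 222.9], 64)]
side eyepiece_center [(0.53, [307.7, 188.2], 313)]
side tray_center [(0.71, [307.0, 164.5], 496), (0.2, [206.9, 130.3], 4833)]
```

Call:
arm_command --increments '[{"dx": 0.0035, "dy": -0.002, "dz": -0.025, "rx": 0, "ry": 0, "rz": 0, "gripper": 0.045}, {"dx": 0.0035, "dy": -0.002, "dz": -0.055, "rx": 0, "ry": 0, "rz": 0, "gripper": 0.045}, {"dx": 0.0035, "dy": -0.002, "dz": -0.08, "rx": 0, "ry": 0, "rz": 0, "gripper": 0.045}, {"dx": 0.0035, "dy": -0.002, "dz": -0.08, "rx": 0, "ry": 0, "rz": 0, "gripper": 0.045}, {"dx": 0.0035, "dy": -0.002, "dz": -0.08, "rx": 0, "ry": 0, "rz": 0, "gripper": 0.0}, {"dx": 0.0035, "dy": -0.002, "dz": -0.08, "rx": 0, "ry": 0, "rz": 0, "gripper": 0.0}, {"dx": 0.0035, "dy": -0.002, "dz": -0.08, "rx": 0, "ry": 0, "rz": 0, "gripper": 0.0}]' --newtons 60

```text
time_s: 19.82
ee_pos: [0.6247, 0.1379, 0.0313]
eef_rot: [3.134, 0.212, -0.003]
ft_force: [-4.8, -0.6, 4.0]
gripper_width: 0.0126
```

Call:
arm_command --increments '[{"dx": -0.01, "dy": -0.0013, "dz": 0, "rx": 0, "ry": 0, "rz": 0, "gripper": 0}, {"dx": -0.025, "dy": -0.0034, "dz": 0, "rx": 0, "ry": 0, "rz": 0, "gripper": 0}, {"dx": -0.04, "dy": -0.0054, "dz": 0, "rx": 0, "ry": 0, "rz": 0, "gripper": 0}, {"dx": -0.055, "dy": -0.0074, "dz": 0, "rx": 0, "ry": 0, "rz": 0, "gripper": 0}, {"dx": -0.07, "dy": -0.0095, "dz": 0, "rx": 0, "ry": 0, "rz": 0, "gripper": 0}, {"dx": -0.08, "dy": -0.0108, "dz": 0, "rx": 0, "ry": 0, "rz": 0, "gripper": 0}, {"dx": -0.08, "dy": -0.0108, "dz": 0, "rx": 0, "ry": 0, "rz": 0, "gripper": 0}]'

```text
time_s: 20.7
ee_pos: [0.5445, 0.1274, 0.0313]
eef_rot: [-3.134, -0.212, 0.0]
ft_force: [-0.7, 2.1, 11.5]
gripper_width: 0.0121
```

Call:
arm_command --increments '[{"dx": -0.004, "dy": -0.0005, "dz": 0, "rx": 0, "ry": 0, "rz": 0, "gripper": 0}, {"dx": -0.008, "dy": -0.0011, "dz": 0, "rx": 0, "ry": 0, "rz": 0, "gripper": 0}, {"dx": -0.011, "dy": -0.0015, "dz": 0, "rx": 0, "ry": 0, "rz": 0, "gripper": 0}, {"dx": -0.011, "dy": -0.0015, "dz": 0, "rx": 0, "ry": 0, "rz": 0, "gripper": 0}]'

```text
time_s: 21.2
ee_pos: [0.5376, 0.1265, 0.0313]
eef_rot: [-3.134, -0.211, -0.01]
ft_force: [7.7, 3.0, 2.5]
gripper_width: 0.0115
```

The knob stalls after 87.1 mm in x, which is 87.9 mm of travel, so the bolt is on its end stop. Releasing and backing away.

Call:
arm_command --increments '[{"dx": 0.0035, "dy": 0.0005, "dz": 0, "rx": 0, "ry": 0, "rz": 0, "gripper": 0}, {"dx": 0.0035, "dy": 0.0005, "dz": 0, "rx": 0, "ry": 0, "rz": 0, "gripper": 0.045}, {"dx": 0.0035, "dy": 0.0005, "dz": 0, "rx": 0, "ry": 0, "rz": 0, "gripper": 0.045}, {"dx": 0.0035, "dy": 0.0005, "dz": 0.03, "rx": 0, "ry": 0, "rz": 0, "gripper": 0.045}, {"dx": 0.0035, "dy": 0.0005, "dz": 0.09, "rx": 0, "ry": 0, "rz": 0, "gripper": 0.045}, {"dx": 0.0, "dy": -0.05, "dz": 0.15, "rx": 0, "ry": 0, "rz": 0, "gripper": 0.045}, {"dx": -0.02, "dy": -0.1, "dz": 0.19, "rx": 0, "ry": 0, "rz": 0, "gripper": 0.045}, {"dx": -0.03, "dy": -0.12, "dz": 0.2, "rx": 0, "ry": 0, "rz": 0, "gripper": 0.045}]'

```text
time_s: 22.2
ee_pos: [0.5045, 0.0042, 0.2317]
eef_rot: [3.134, 0.212, 0.002]
ft_force: [0.4, 0.1, -0.9]
gripper_width: 0.0447
```

Call:
arm_command --increments '[{"dx": 0, "dy": 0, "dz": 0, "rx": 0, "ry": 0, "rz": 0, "gripper": 0.045}, {"dx": 0, "dy": 0, "dz": 0, "rx": 0, "ry": 0, "rz": 0, "gripper": 0.045}, {"dx": 0, "dy": 0, "dz": 0, "rx": 0, "ry": 0, "rz": 0, "gripper": 0.045}]'

```text
time_s: 22.58
ee_pos: [0.5044, 0.0068, 0.2287]
eef_rot: [-3.134, -0.213, 0.004]
ft_force: [0.4, 0.5, -0.4]
gripper_width: 0.0451
```

```bash
python3 - <<'E'
from h import *
s=readout.sense();print(s['time_s'],s['ee_pos'],s['ft_force'])
k,T=cam('wrist');w=imaging.read_camera('wrist')
th=1.7056
f=lambda x,y,z:np.array([.452+np.cos(th)*x/1e3-np.sin(th)*y/1e3,.129+np.sin(th)*x/1e3+np.cos(th)*y/1e3,z/1e3])
q=w2p(k,T,[f(-14,-84,84),f(-53,0,46),f(-14,54,26),f(-14,36,38)]);print(np.round(q,1).tolist())
u0,v0=150,20;S=3
o=cv2.resize(w[v0:v0+130,u0:u0+260],None,fx=S,fy=S,interpolation=cv2.INTER_CUBIC)
for p in q: cv2.circle(o,tuple(np.round((p-[u0,v0])*S*8).astype(int)),24,(0,0,255),1,cv2.LINE_AA,3)
cv2.imwrite('pics/k9.png',o);cv2.imwrite('pics/w9.png',w)
E
```

```text
22.575 [0.50439164 0.00678384 0.22870235] [ 0.39732628  0.51874109 -0.4019819 ]
[[302.1, 65.4], [227.0, 104.3], [184.4, 71.7], [196.9, 70.6]]
```

View pics/k9.png

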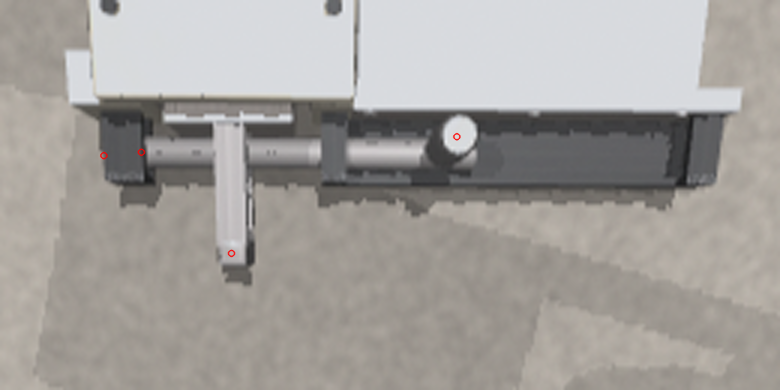

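Picture 12 of 12. The bolt runs under the handle's upper arm into the keeper. The knob is at (457,136) and the bar at (231,253), both on their predicted fully home positions. Handing in.

```bash
python3 -c "
from rig import manip;print(manip.close_job())"
```

```text
the job is handed in; nothing more can be done
None
```

The magazine is loaded in the bonder's input bay, open end first, and locked. I handed the job in at about 22.6 s of the 64 s allowed; the system gives no verdict.

**What I did:** I drew the bolt back about 36 mm to its stop and pulled the aluminium magazine out of the rack's outer lane. I lined it up with the bay, regrasped it by the handle and pushed it in. Then I threw the bolt, released it and moved clear.

**Last checks:**
- **Magazine:** it stalled hard at 38 N with the handle bar about 52 mm out of the mouth, against 53 mm expected.
- **Bolt:** it stalled on its end stop after 87.9 of 88 mm.
- **Final picture:** the bolt passes through the handle loop into the keeper. The knob and the handle bar are within a few mm of where they should be.
- **Robot:** clear of everything, with wrist force under 1 N.
- **Bystanders:** the bottle, eyepiece and tray showed no clear shift in the fixed cameras when checked just before the bolt was thrown. I did not check them again afterwards. The case was only weakly detected in that check (score 0.57 in the side view) but looked unmoved.

**What disagreed or failed:**
- The real fingertips sit roughly 30 mm behind the stated tool point. My first pinch closed above the knob without touching it; I corrected this by going lower.
- The first two move calls were refused because each row must contain every key. No robot time was lost.

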